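# Wake the copier at the touchless reader and start it

## Task

Wake the copier by pointing at its touchless reader, the black puck with the blue rings: hold the fingertips two to three centimetres above the middle of its top, without touching it, for two seconds. Then press the green start button on the console fully down and let it come up again. Leave the reader, the red and yellow buttons, the mug, the tape roll and the staple box as they are.

Things in the scene. Friction and masses are not known exactly. Their poses are not given: they have to be found in the camera images.
- reader: the touchless reader: a loose black puck, 68 mm across and 27 mm high, with blue and white rings on its top (a blue dot in a white ring in a blue ring). It stands on the bench in one of four places in a row on the robot's side of the console, the order differs each time. Origin: centre of its underside, z up.
- reader_top (a point): middle of the reader's top face (the blue dot), 27 mm above the bench.
- console: the copier's operator console: a low grey panel fixed to the bench, 160 mm (its x) by 340 mm (its y) by 30 mm high, with a dark screen and white keys (flat dressing, not working) on its far half and three push buttons, 105 mm apart in a row along its y, on its near half. The order of the buttons differs each time. Origin: centre of its underside.
- start_top (a point): green start button, a round cap 30 mm across in a fixed black housing on the console. The point lies at the middle of the cap's upper face, where it is pressed; z is up.
- start (a joint): green start button: 0 = up, 0.006 m = fully down. A spring pushes it back up; it takes about 5 N to push it fully down.
- stop_top (a point): red stop button, a round cap 30 mm across in a fixed black housing on the console. The point lies at the middle of the cap's upper face, where it is pressed; z is up.
- stop (a joint): red stop button: 0 = up, 0.006 m = fully down. A spring pushes it back up; it takes about 5 N to push it fully down.
- energy_top (a point): yellow energy-saver button, a round cap 30 mm across in a fixed black housing on the console. The point lies at the middle of the cap's upper face, where it is pressed; z is up.
- energy (a joint): yellow energy-saver button: 0 = up, 0.006 m = fully down. A spring pushes it back up; it takes about 5 N to push it fully down.
- mug: white ceramic mug, 76 mm across, 88 mm high, with a handle that sticks out about 30 mm on its +y side. Loose; stands on the bench in one of four places in a row on the robot's side of the console, in a different order each time. Not part of the job. Origin: centre of its underside.
- tape: roll of brown packing tape lying flat, 68 mm across with a 40 mm hole, 25 mm high. Loose; stands on the bench in one of four places in a row on the robot's side of the console, in a different order each time. Not part of the job. Origin: centre of its underside.
- staples: small red box of staples with a white band, 42 mm (x) by 65 mm (y) by 36 mm high. Loose; stands on the bench in one of four places in a row on the robot's side of the console, in a different order each time. Not part of the job. Origin: centre of its underside.
Things that resemble listed ones, but are neither listed nor needed, are in the scene too. What is shaped like the reader but pink is not meant.

How it is judged:
By the outcome, as a careful person would: the job done as asked, in the order asked, and still so for the second after the job is handed in, with the robot touching nothing.
It also fails if it takes over 38 s, if anything falls off the work surface, if the arm or the gripper's body presses on something with over 40 N, if the wrist force passes 120 N, or if a joint passes its speed limit or range.

## Robot

A 7-joint arm with a two-finger parallel gripper is mounted at the origin on the work surface. World frame = base frame: x ahead of the robot, y to its left, z up, the work surface at z = 0. Lengths are in m, angles in rad, forces in N, time in s.
With the tool pointing down it reaches from about 0.425 to 0.925 m from the base axis. Payload 6.8 kg.
Tool frame: the origin (TCP) lies on the centre line of the jaws, within the pads' length; the fingertips stand 17 mm ahead of it and the grasp point (between the pads) lies 2 mm behind it; z points along the fingers, x is the direction in which the jaws open and shut, and the axes are right-handed (so a half turn about z gives the same grasp; the last joint's range is limited). The gripper opens to 85 mm and grips with 20 to 120 N. Pads are 22 mm wide; open, the fingers measure 114 mm over their backs; the gripper's body (76 mm by 85 mm) begins 54 mm behind the grasp point. The pads swing forward as they close: fully open they stand 13 mm farther back than shut.
Start: joints at [1.217, 0.477, 0.022, 1.555, -0.011, 1.109, -0.083], TCP at [0.164, -0.655, 0.248] pointing down, gripper open.
Joint ranges: [-2.96, 2.96], [-0.34, 2.1], [-1.41, 1.46], [0.24, 2.44], [-1.37, 4.51], [0.17, 1.92], [-2.96, 2.96]. Speed limits (rad/s): [2.39, 2.39, 3.14, 3.14, 3.14, 3.14, 3.14].

## Interface

Orientations are given as a unit quaternion [w, x, y, z].
In Python, from station import status, read_camera, camera_model, bot gives the robot as it stands.
- The arm moves only by the tool arm_command, never from a script. Its argument "series" is a list of rows, each a list of 3 entries, a list of its own where there are three numbers: the finger opening in mm, from 0 to 85.4, then the shift along the tool's x, y, z in mm, then the turn about the tool's z in rad. In form: [[gripper, [dx, dy, dz], roll], ...]. A call has 1 to 8 rows; each row is the pose to reach, as a shift and turn from the pose commanded when the call began, along the tool's axes at that moment; what a row does not reach only later rows make up. A row lasts 1/8 s, in which the tool goes at most 62.5 mm and 10.7 degrees, less where a joint would pass 70% of its speed; a pose out of reach is approached as far as the arm can. A call with a gripper value outside its range is refused whole. The fingers move at their own pace and stop on an object; "squeeze" is the grip in N (left out, the last holds). Time passes only in rows, so rows that repeat a pose let the fingers close. It gives the time, the measured TCP pose, the force and the opening at its end, in the units of the state.
- status.get_obs(): the state, without advancing time (a new reading comes with each control period).
- read_camera(name): name is "scene" or "top" or "wrist"; returns the picture (400x640x3 uint8, blue, green, red); there is no depth.
- camera_model(name): a dict with "fov_y" (degrees; the focal length in pixels is half the picture's height over the tangent of half this angle, whatever the lens; pixels are square), "cx", "cy" (the principal point, pixels), "R" (3x3) and "t" (3): a world point X has camera coordinates R X + t. Camera axes: x right, y down, z forward; pixel columns grow to the right and rows downward; lengths in m; the calibration is good to about 2 mm. The wrist camera is an equidistant fisheye: a pixel r from the principal point sees the ray r / f radians off the axis. A picture is of the moment at which its call begins: read the wrist's pose just before it. camera_model takes no time and is no camera call; for the wrist camera it gives the pose at the moment of the call.
- bot.hand_in(): hands the job in, once; it reports no verdict.
The state is a dict: "t": time; "q": joint angles; "joint_vel": joint speeds; "joint_torque": joint torques, N m; "eef_pos": TCP position; "tool_rot": TCP orientation; "contact_force": force on the tool from outside, world axes, zero at the start; "torque": the same for the moment, N m; "gripper_width": opening from 0.0 (shut) to 1.0 (fully open).
Only numpy, scipy, OpenCV 4.12 (cv2) and the standard library are available. Lean on these libraries where they do the work, as an engineer would, in place of code of your own. Each camera call takes 0.05 s, during which the arm holds its last target.

## Working session

There is one attempt and no reset: what is moved stays moved. The work goes in short steps, Python scripts to look and compute and a tool call to move; the robot and the scene stay as the last step left them, time stands still between calls to the robot, and variables do not carry over. Pictures are saved under pics/ and viewed, and the job is handed in when it is done.

Besides the shell and the picture viewer there is one more tool, called by a JSON object that holds its "fn" and its "kwargs". arm_command: Moves the arm, as the interface text tells. Its arguments: {"type":"object","properties":{"series":{"type":"array"},"squeeze":{"type":"number"}},"required":["series"]}

```bash
mkdir -p pics
python3 - <<'E'
from station import status, read_camera, camera_model, bot
import cv2
for n in ("scene","top"):
    cv2.imwrite(f"pics/{n}0.png",read_camera(n)); m=camera_model(n); print(n,m)
o=status.get_obs(); print(o)
E
```

```text
scene {'fov_y': 55.45119745186181, 'cx': 322.82931959156264, 'cy': 204.39426799687985, 'R': array([[-0.8582996 ,  0.51310994, -0.00632362],
       [ 0.41776619,  0.69155218, -0.5892597 ],
       [-0.2979819 , -0.50840315, -0.80791895]]), 't': array([ 0.44871532, -0.15239566,  1.06591638])}
top {'fov_y': 57.245189631486376, 'cx': 321.86435134536026, 'cy': 199.73666190943945, 'R': array([[-0.0052571 , -0.99997732,  0.00420889],
       [-0.99538025,  0.00482933, -0.09588972],
       [ 0.09586721, -0.00469355, -0.99538307]]), 't': array([-0.03925205,  0.50634425,  0.83084076])}
{'t': 0.1, 'q': array([ 1.21692433,  0.47771064,  0.0223537 ,  1.55632771, -0.01149689,
        1.10932352, -0.08311284]), 'joint_vel': array([ 0.00183687, -0.00048955, -0.00039677, -0.0023493 , -0.00026718,
       -0.00066716,  0.00111394]), 'joint_torque': array([ 3.97396638e-03, -5.97766256e+01,  1.61397882e+00, -2.81955957e+01,
        1.28881339e-02,  5.04156982e-03, -2.61226347e-05]), 'eef_pos': array([ 0.16409346, -0.65423411,  0.2474382 ]), 'tool_rot': array([-4.53154329e-04,  7.88448922e-01, -6.15099687e-01, -6.83930848e-04]), 'contact_force': array([-0.55363471,  0.74994883, -0.67534444]), 'torque': array([ 0.03452235, -0.03268443,  0.0386376 ]), 'gripper_width': 1.0037205323722191}
```

View pics/scene0.png

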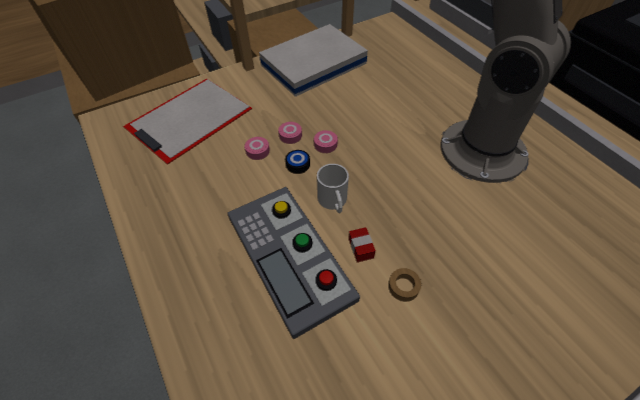

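View pics/top0.png

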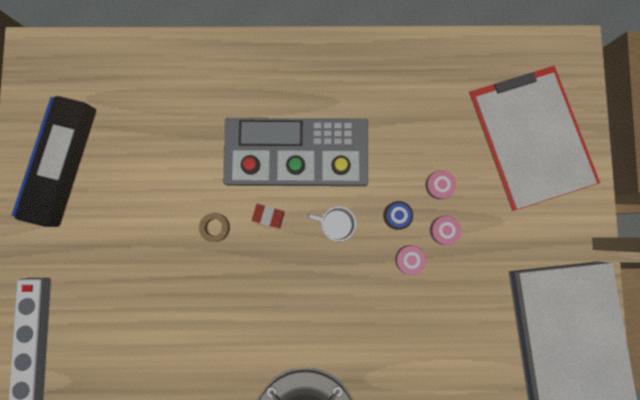

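The scene view shows the console with yellow at (281,209), green at (302,242) and red at (326,280). In the top view, red is at (250,165), green at (295,165) and yellow at (341,165).

Things that could be taken for the reader (top view):
- Blue and black puck at (399,215).
- Pink pucks at (441,184), (447,230) and (411,260).
- Tape roll at (214,227).

By the description I choose (399,215). For the start button I choose the green cap at (295,165), not red or yellow.

```bash
cat > h.py <<'E'
import numpy as np, cv2
from station import camera_model
def ray(n,u,v):
    m=camera_model(n); f=200/np.tan(np.radians(m['fov_y']/2))
    R=np.array(m['R']);t=np.array(m['t'])
    d=R.T@np.array([(u-m['cx'])/f,(v-m['cy'])/f,1]); return -R.T@t,d
def plane(n,u,v,z):
    c,d=ray(n,u,v); return c+d*(z-c[2])/d[2]
def tri(a,b):
    A=np.zeros((3,3));y=np.zeros(3);L=[]
    for c,d in (a,b):
        d=d/np.linalg.norm(d);P=np.eye(3)-np.outer(d,d);A+=P;y+=P@c;L.append((P,c))
    X=np.linalg.solve(A,y); return X,[np.linalg.norm(P@(X-c)) for P,c in L]
def blob(img,lo,hi,box,lo2=None):
    h=cv2.cvtColor(img,cv2.COLOR_BGR2HSV);m=cv2.inRange(h,lo,hi)
    x0,y0,x1,y1=box;k=np.zeros_like(m);k[y0:y1,x0:x1]=m[y0:y1,x0:x1]
    n,l,s,c=cv2.connectedComponentsWithStats(k)
    i=1+np.argmax(s[1:,4]);cs=cv2.findContours((l==i).astype('uint8'),cv2.RETR_EXTERNAL,cv2.CHAIN_APPROX_NONE)[0][0]
    return cv2.fitEllipse(cs),s[i]
E
python3 - <<'E'
from h import *
T=cv2.imread('pics/top0.png');S=cv2.imread('pics/scene0.png')
for nm,lo,hi,bt,bs in [('reader',(100,110,60),(130,255,255),(375,190,425,240),(275,140,320,180)),('green',(45,80,40),(85,255,255),(275,145,315,185),(285,225,320,260)),
 ('red',(0,150,60),(8,255,255),(230,145,270,185),(310,262,345,298)),('yellow',(20,120,60),(35,255,255),(320,145,362,185),(265,195,297,225))]:
    a,sa=blob(T,lo,hi,bt);b,sb=blob(S,lo,hi,bs)
    print(nm,a,sa,b,sb)
    X,e=tri(ray('top',*a[0]),ray('scene',*b[0]));print('  tri',X.round(4),np.round(e,4))
    print('  planes',[ (plane('top',*a[0],z).round(4)[:2],plane('scene',*b[0],z).round(4)[:2]) for z in ((.027,) if nm=='reader' else (.04,.05))])
for n,p in dict(mug=(338,224),staples=(268,216),tape=(214,227),c1=(223,186),c2=(369,186)).items(): print(n,plane('top',*p,.03).round(3))
for a,(u,v) in zip('ab',[(399,215),(295,165)]):
    cv2.imwrite(f'pics/crop{a}.png',cv2.resize(T[v-35:v+35,u-35:u+35],(400,400),interpolation=cv2.INTER_CUBIC))
cv2.imwrite('pics/crops.png',np.hstack([cv2.imread('pics/cropa.png'),cv2.imread('pics/cropb.png')]))
E
```

```text
reader ((398.83538818359375, 214.62103271484375), (22.93195152282715, 23.404037475585938), 123.1710205078125) [387 203  25  24 193] ((297.03759765625, 157.99038696289062), (14.56784439086914, 20.579896926879883), 85.0733413696289) [287 151  21  15 133]
  tri [ 0.4707 -0.2205  0.0265] [0.0004 0.0004]
  planes [(array([ 0.4703, -0.2202]), array([ 0.4711, -0.2203]))]
green ((294.8832092285156, 163.5207061767578), (12.120667457580566, 12.659566879272461), 7.3066558837890625) [289 157  13  14 137] ((301.7963562011719, 239.39439392089844), (11.461064338684082, 13.015562057495117), 96.27069854736328) [295 234  14  12 134]
  tri [0.5876 0.0193 0.0492] [0.0005 0.0005]
  planes [(array([0.5891, 0.0202]), array([0.5857, 0.0139])), (array([0.5871, 0.0195]), array([0.5882, 0.0194]))]
red ((248.8736114501953, 163.37799072265625), (11.352930068969727, 12.297239303588867), 96.31657409667969) [243 158  13  12 126] ((325.865966796875, 276.86773681640625), (12.41671371459961, 13.40129566192627), 93.47364807128906) [319 271  15  13 148]
  tri [0.5885 0.1242 0.0498] [0.0007 0.0007]
  planes [(array([0.5899, 0.1265]), array([0.5867, 0.1198])), (array([0.5879, 0.1245]), array([0.5891, 0.1238]))]
yellow ((340.7959899902344, 163.7887420654297), (12.453398704528809, 12.87558364868164), 4.885468482971191) [335 157  13  14 143] ((280.8452453613281, 206.4198455810547), (11.199965476989746, 12.071303367614746), 82.38117218017578) [275 201  13  12 122]
  tri [ 0.5863 -0.0855  0.0486] [0.0001 0.0001]
  planes [(array([ 0.588, -0.086]), array([ 0.5843, -0.0915])), (array([ 0.586 , -0.0854]), array([ 0.5867, -0.0846]))]
mug [ 0.449 -0.079  0.03 ]
staples [0.469 0.083 0.03 ]
tape [0.444 0.207 0.03 ]
c1 [0.539 0.188 0.03 ]
c2 [ 0.537 -0.152  0.03 ]
```

View pics/crops.png

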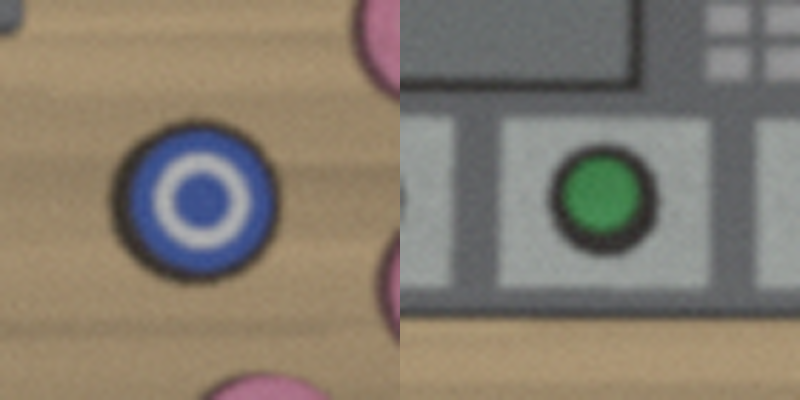

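The blue reader is at (0.471, -0.220, 0.0265), and green is at (0.588, 0.019, 0.049). The heights fit, and the buttons sit 105 mm apart as given. In the crop, the puck has a blue dot, a white ring and a blue ring. Next I work out the shift.

```bash
cat >> h.py <<'E'
from scipy.spatial.transform import Rotation as Ro
def shift(X):
    from station import status
    o=status.get_obs();w,x,y,z=o['tool_rot'];R=Ro.from_quat([x,y,z,w])
    print('t',round(o['t'],2),'pos',o['eef_pos'].round(4),'F',o['contact_force'].round(2),'w',round(o['gripper_width'],3),'zax',R.as_matrix()[:,2].round(4))
    print('shift mm',(R.inv().apply(np.array(X)-o['eef_pos'])*1000).round(1))
E
python3 -c "
from h import *
shift([.4707,-.2203,.2])"
```

```text
t 0.1 pos [ 0.1641 -0.6542  0.2474] F [-0.55  0.75 -0.68] w 1.004 zax [-5.0e-04  1.6e-03 -1.0e+00]
shift mm [-346.2 -403.    48. ]
```

{"fn": "arm_command", "kwargs": {"series": [[0, [-15, -17, 0], 0], [0, [-45, -52, 0], 0], [0, [-80, -93, 0], 0], [0, [-115, -134, 5], 0], [0, [-150, -175, 10], 0], [0, [-185, -216, 15], 0], [0, [-220, -256, 20], 0], [0, [-250, -291, 25], 0]]}}

```text
t: 1.1
eef_pos: [0.3865, -0.3394, 0.223]
tool_rot: [-0.0, 0.789, -0.615, -0.0]
contact_force: [0.2, -0.1, -0.4]
gripper_width: -0.0
```

{"fn": "arm_command", "kwargs": {"series": [[0, [-30, -35, 8], 0], [0, [-60, -70, 15], 0], [0, [-85, -100, 20], 0], [0, [-96, -112, 23], 0], [0, [-96, -112, 23], 0], [0, [-96, -112, 23], 0]]}}

```text
t: 1.85
eef_pos: [0.4699, -0.2229, 0.2003]
tool_rot: [0.001, 0.788, -0.616, -0.0]
contact_force: [0.4, -0.7, -0.4]
gripper_width: -0.002
```

Run:
```python
from h import *
from station import read_camera
shift([.4707,-.2203,.069])
for n in ('scene','top','wrist'): cv2.imwrite(f'pics/{n}1.png',read_camera(n))
S=cv2.imread('pics/scene1.png')
cv2.imwrite('pics/s1c.png',cv2.resize(S[30:200,200:400],(800,680))[:600])
```

```text
t 1.85 pos [ 0.4699 -0.2229  0.2003] F [ 0.4  -0.7  -0.42] w -0.002 zax [-7.e-04 -8.e-04 -1.e+00]
shift mm [ -2.4  -1.5 131.3]
```

View pics/s1c.png

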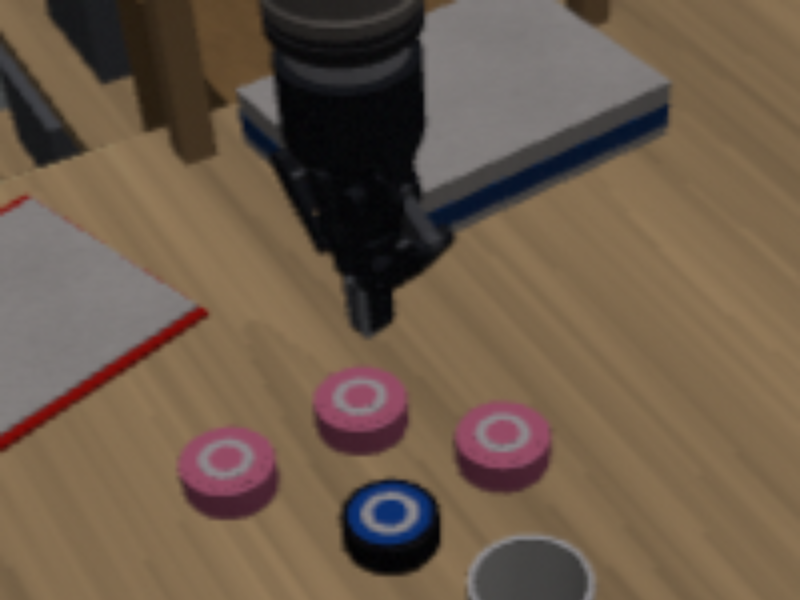

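View pics/wrist1.png

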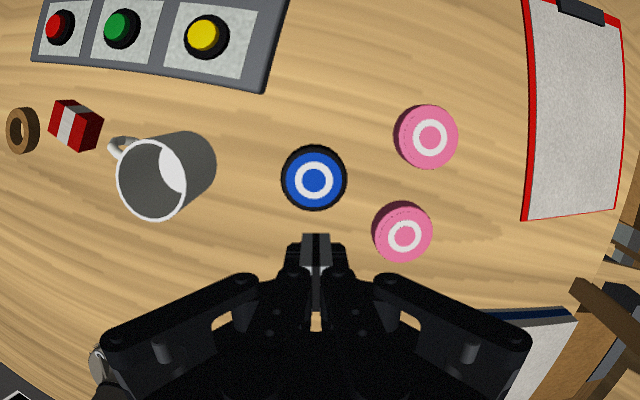

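The scene crop shows the shut fingertips ending near crop pixel (368,333), which is full-picture (292,113), above the blue puck. The wrist view shows the blue puck at (314,180) and the fingertips at (316,236). I'll check the tip length and cross-check the reader from the wrist camera.

Run:
```python
from h import *
m=camera_model('scene');f=200/np.tan(np.radians(m['fov_y']/2))
def pr(X):
    c=m['R']@np.array(X)+m['t'];return (f*c[:2]/c[2]+[m['cx'],m['cy']]).round(1)
for a in (0,10,17,24,30): print(a,pr([.4699,-.2229,.2003-a/1000]), 'crop',(pr([.4699,-.2229,.2003-a/1000])-[200,30])*4)
w=camera_model('wrist');fw=200/np.tan(np.radians(w['fov_y']/2))
def wr(u,v):
    p=np.array([u-w['cx'],v-w['cy']]);r=np.linalg.norm(p);th=r/fw
    d=np.array([*(p/r*np.sin(th)),np.cos(th)]);return -w['R'].T@w['t'],w['R'].T@d
def wp(X):
    c=w['R']@np.array(X)+w['t'];th=np.arccos(c[2]/np.linalg.norm(c));return (c[:2]/np.linalg.norm(c[:2])*th*fw+[w['cx'],w['cy']]).round(1)
W=cv2.imread('pics/wrist1.png')
for nm,lo,hi,b,z in [('rd',(100,110,60),(130,255,255),(270,140,360,215),.027),('gr',(45,80,40),(85,255,255),(95,0,145,55),.0495)]:
    e,s=blob(W,lo,hi,b);c,d=wr(*e[0]);print(nm,e,(c+d*(z-c[2])/d[2]).round(4))
for a in (0,10,17,24,30): print('wrist',a,wp([.4699,-.2229,.2003-a/1000]))
```

```text
0 [292.4 105.4] crop [369.6 301.6]
10 [292.7 108.8] crop [370.8 315.2]
17 [292.9 111.2] crop [371.6 324.8]
24 [293.1 113.5] crop [372.4 334. ]
30 [293.3 115.5] crop [373.2 342. ]
rd ((313.2992248535156, 179.3577117919922), (54.829288482666016, 56.54754638671875), 92.52627563476562) [ 0.4704 -0.2207  0.027 ]
gr ((115.82569885253906, 26.69962501525879), (22.679080963134766, 28.088581085205078), 27.130001068115234) [0.5866 0.0169 0.0495]
wrist 0 [315.5 265.6]
wrist 10 [315.5 255.9]
wrist 17 [315.5 249.7]
wrist 24 [315.4 244. ]
wrist 30 [315.4 239.4]
```

Run:
```python
from h import *
m=camera_model('scene');f=200/np.tan(np.radians(m['fov_y']/2))
def pr(X):
    c=m['R']@np.array(X)+m['t'];return (f*c[:2]/c[2]+[m['cx'],m['cy']])
w=camera_model('wrist');fw=200/np.tan(np.radians(w['fov_y']/2))
def wp(X):
    c=w['R']@np.array(X)+w['t'];th=np.arccos(c[2]/np.linalg.norm(c));return (c[:2]/np.linalg.norm(c[:2])*th*fw+[w['cx'],w['cy']]).round(1)
tx=np.array([.243,-.97,0]);ty=np.array([-.97,-.243,0])
for a in (10,17,24,30):
  C=np.array([.4699,-.2229,.2003-a/1000])
  print(a,[(((pr(C+sx*.007*tx+sy*.011*ty)-[200,30])*4).round(0).tolist(),wp(C+sx*.007*tx+sy*.011*ty).tolist()) for sx in(-1,1) for sy in (-1,1)])
W=cv2.imread('pics/wrist1.png');cv2.imwrite('pics/w1c.png',cv2.resize(W[215:335,250:390],(700,600),interpolation=cv2.INTER_CUBIC))
```

```text
10 [([365.0, 330.0], [300.7, 235.4]), ([393.0, 312.0], [301.7, 275.1]), ([349.0, 319.0], [330.1, 235.3]), ([377.0, 301.0], [329.4, 275.0])]
17 [([366.0, 339.0], [301.3, 229.9]), ([393.0, 322.0], [302.2, 268.4]), ([350.0, 328.0], [329.4, 229.8]), ([377.0, 310.0], [328.8, 268.3])]
24 [([366.0, 349.0], [301.9, 224.8]), ([394.0, 331.0], [302.7, 262.1]), ([351.0, 337.0], [328.9, 224.7]), ([378.0, 320.0], [328.3, 262.0])]
30 [([367.0, 357.0], [302.4, 220.7]), ([395.0, 339.0], [303.1, 257.1]), ([351.0, 345.0], [328.4, 220.6]), ([379.0, 328.0], [327.9, 257.1])]
```

View pics/w1c.png

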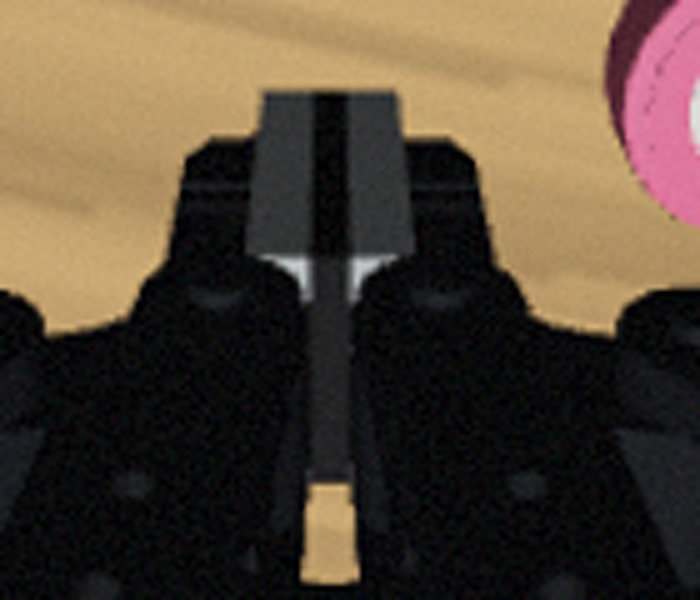

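The wrist view shows the tip's front edge at row 233. That means 13–17 mm ahead of the TCP with the gripper shut, not 30. I'll descend to TCP z of about 0.068.

{"fn": "arm_command", "kwargs": {"series": [[0, [-1, -1, 20], 0], [0, [-2, -1, 50], 0], [0, [-2, -1, 80], 0], [0, [-2, -1, 105], 0], [0, [-2, -1, 122], 0], [0, [-2, -1, 130], 0], [0, [-2, -1, 132], 0], [0, [-2, -1, 132], 0]]}}

```text
t: 3.0
eef_pos: [0.4719, -0.2191, 0.0689]
tool_rot: [-0.0, 0.788, -0.615, 0.001]
contact_force: [-0.1, 0.2, 0.7]
gripper_width: -0.001
```

Run:
```python
from h import *
from station import read_camera
shift([.4706,-.2204,.0675])
for n in ('scene','wrist'): cv2.imwrite(f'pics/{n}2.png',read_camera(n))
S=cv2.imread('pics/scene2.png');W=cv2.imread('pics/wrist2.png')
a=cv2.resize(S[110:190,250:350],(400,320),interpolation=cv2.INTER_CUBIC);b=cv2.resize(W[130:290,210:410],(400,320))
cv2.imwrite('pics/c2.png',np.hstack([a,b]))
```

```text
t 3.0 pos [ 0.4719 -0.2191  0.0689] F [-0.05  0.24  0.68] w -0.001 zax [ 1.e-03 -4.e-04 -1.e+00]
shift mm [0.9 1.6 1.4]
```

View pics/c2.png

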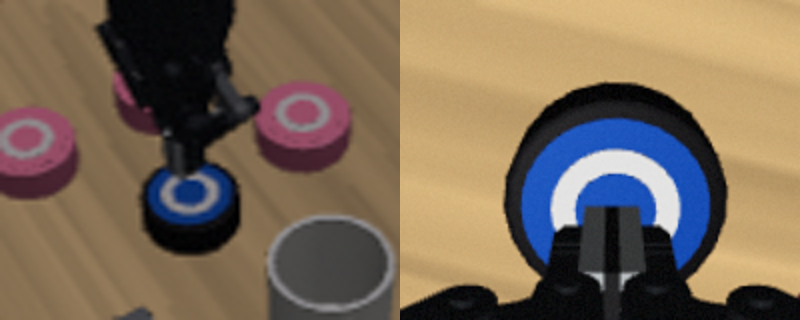

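The scene crop (left) shows the tips over the puck's dot with a gap. The wrist crop (right) shows the tips centred over the dot. I'll nudge about 1 mm and hold for 3 s.

{"fn": "arm_command", "kwargs": {"series": [[0, [0.5, 1, 1], 0], [0, [0.5, 1, 1], 0], [0, [0.5, 1, 1], 0], [0, [0.5, 1, 1], 0], [0, [0.5, 1, 1], 0], [0, [0.5, 1, 1], 0], [0, [0.5, 1, 1], 0], [0, [0.5, 1, 1], 0]]}}

```text
t: 4.1
eef_pos: [0.4706, -0.2196, 0.0673]
tool_rot: [-0.0, 0.788, -0.615, 0.0]
contact_force: [-0.2, -0.1, 0.4]
gripper_width: -0.003
```

{"fn": "arm_command", "kwargs": {"series": [[0, [0, 0, 0], 0], [0, [0, 0, 0], 0], [0, [0, 0, 0], 0], [0, [0, 0, 0], 0], [0, [0, 0, 0], 0], [0, [0, 0, 0], 0], [0, [0, 0, 0], 0], [0, [0, 0, 0], 0]]}}

```text
t: 5.1
eef_pos: [0.4706, -0.2196, 0.0673]
tool_rot: [-0.0, 0.788, -0.615, 0.0]
contact_force: [0.0, -0.7, 0.1]
gripper_width: 0.001
```

{"fn": "arm_command", "kwargs": {"series": [[0, [0, 0, 0], 0], [0, [0, 0, 0], 0], [0, [0, 0, 0], 0], [0, [0, 0, 0], 0], [0, [0, 0, 0], 0], [0, [0, 0, 0], 0], [0, [0, 0, 0], 0], [0, [0, 0, 0], 0]]}}

```text
t: 6.1
eef_pos: [0.4706, -0.2196, 0.0673]
tool_rot: [0.0, 0.788, -0.615, 0.0]
contact_force: [-0.1, -0.0, 0.8]
gripper_width: -0.001
```

```bash
python3 -c "
from h import *
shift([.5873,.0187,.15])"
```

```text
t 6.1 pos [ 0.4706 -0.2196  0.0673] F [-0.14 -0.02  0.83] w -0.001 zax [ 0. -0. -1.]
shift mm [-202.8 -171.2  -82.7]
```

The hold was 3 s at a 23–26 mm gap with no contact. Next I rise and go over to the green button.

{"fn": "arm_command", "kwargs": {"series": [[0, [0, 0, -30], 0], [0, [0, 0, -75], 0], [0, [-15, -12, -110], 0], [0, [-45, -38, -120], 0], [0, [-80, -67, -120], 0], [0, [-115, -97, -120], 0], [0, [-150, -127, -120], 0], [0, [-180, -152, -115], 0]]}}

```text
t: 7.1
eef_pos: [0.5751, -0.0062, 0.1827]
tool_rot: [-0.0, 0.789, -0.615, 0.0]
contact_force: [0.2, 0.7, 0.3]
gripper_width: -0.002
```

{"fn": "arm_command", "kwargs": {"series": [[0, [-15, -12, 10], 0], [0, [-23, -19, 32], 0], [0, [-23, -19, 60], 0], [0, [-23, -19, 75], 0], [0, [-23, -19, 80], 0], [0, [-23, -19, 80], 0], [0, [-23, -19, 80], 0]]}}

```text
t: 7.98
eef_pos: [0.5877, 0.0188, 0.1032]
tool_rot: [-0.001, 0.788, -0.615, 0.001]
contact_force: [0.6, 0.7, 0.5]
gripper_width: 0.002
```

Run:
```python
from h import *
from station import read_camera
shift([.5873,.0187,.0665])
for n in ('scene','wrist'): cv2.imwrite(f'pics/{n}3.png',read_camera(n))
S=cv2.imread('pics/scene3.png');W=cv2.imread('pics/wrist3.png')
a=cv2.resize(S[190:270,250:350],(400,320),interpolation=cv2.INTER_CUBIC);b=cv2.resize(W[110:270,210:410],(400,320))
cv2.imwrite('pics/c3.png',np.hstack([a,b]))
w=camera_model('wrist');fw=200/np.tan(np.radians(w['fov_y']/2))
e,s=blob(W,(45,80,40),(85,255,255),(210,110,410,270));print(e,s)
p=np.array(e[0])-[w['cx'],w['cy']];r=np.linalg.norm(p);th=r/fw
d=w['R'].T@np.array([*(p/r*np.sin(th)),np.cos(th)]);c=-w['R'].T@w['t'];print((c+d*(.0495-c[2])/d[2]).round(4))
```

```text
t 7.97 pos [0.5877 0.0188 0.1032] F [0.58 0.72 0.46] w 0.002 zax [ 1.6e-03  1.0e-04 -1.0e+00]
shift mm [-0.   0.5 36.7]
((314.8633728027344, 219.9766845703125), (41.59825134277344, 48.982391357421875), 85.79450988769531) [ 291  199   49   44 1509]
[0.5899 0.0195 0.0495]
```

View pics/c3.png

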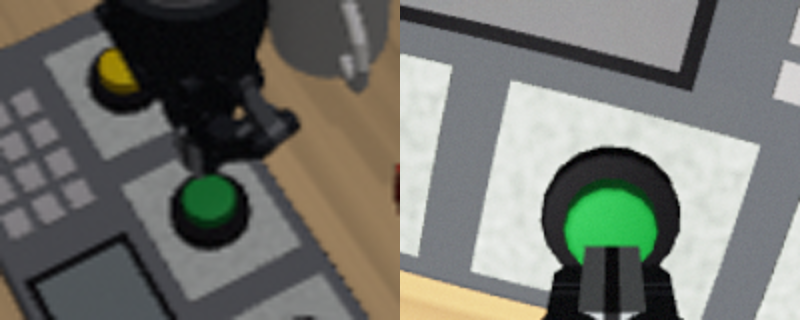

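The scene crop shows the shut fingers straight above the green cap, and the wrist crop shows the same with the cap's middle just ahead of the tips. I'll descend in stages and watch the force.

{"fn": "arm_command", "kwargs": {"series": [[0, [0, 0.5, 12], 0], [0, [0, 0.5, 25], 0], [0, [0, 0.5, 33], 0], [0, [0, 0.5, 36], 0], [0, [0, 0.5, 38], 0], [0, [0, 0.5, 40], 0], [0, [0, 0.5, 40], 0], [0, [0, 0.5, 40], 0]]}}

```text
t: 9.07
eef_pos: [0.5862, 0.0187, 0.0631]
tool_rot: [0.0, 0.788, -0.615, -0.0]
contact_force: [-6.0, -0.3, 8.9]
gripper_width: -0.002
```

The force is 8.9 N with a lateral -6 N, which is more than I expected here. I'll look before pressing further.

Run:
```python
from h import *
from station import read_camera
shift([.5873,.0187,.0595])
for n in ('scene','wrist'): cv2.imwrite(f'pics/{n}4.png',read_camera(n))
S=cv2.imread('pics/scene4.png');W=cv2.imread('pics/wrist4.png')
a=cv2.resize(S[200:280,255:355],(400,320),interpolation=cv2.INTER_CUBIC);b=cv2.resize(W[180:260,265:365],(400,320),interpolation=cv2.INTER_CUBIC)
cv2.imwrite('pics/c4.png',np.hstack([a,b]))
```

```text
t 9.07 pos [0.5862 0.0187 0.0631] F [-5.96 -0.34  8.88] w -0.002 zax [-6.e-04 -4.e-04 -1.e+00]
shift mm [ 0.3 -1.1  3.6]
```

View pics/c4.png

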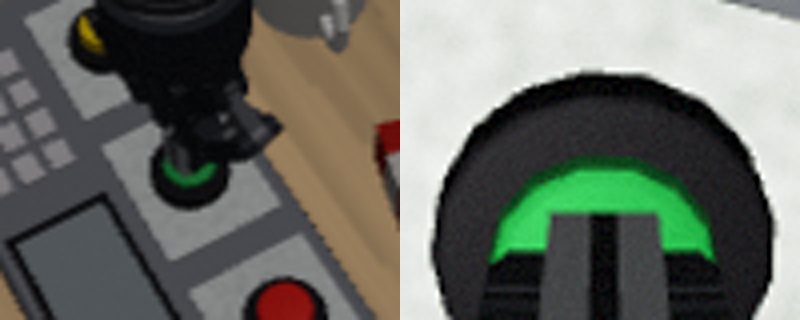

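In the wrist crop, the tips sit 2–3 mm short of the cap's middle (cap front edge at row 165, tip front at 213, cap about 220 px wide). The back corners may be catching the housing rim. I'll lift, shift 2.5 mm along tool -y and press again.

{"fn": "arm_command", "kwargs": {"series": [[0, [0, 0, -6], 0], [0, [0, 0, -12], 0], [0, [0, -2.5, -12], 0], [0, [0, -2.5, -12], 0], [0, [0, -2.5, -7], 0], [0, [0, -2.5, -4], 0], [0, [0, -2.5, -2], 0], [0, [0, -2.5, -2], 0]]}}

```text
t: 10.18
eef_pos: [0.5892, 0.0194, 0.0644]
tool_rot: [-0.0, 0.788, -0.615, 0.0]
contact_force: [-0.5, -0.5, 4.6]
gripper_width: 0.001
```

{"fn": "arm_command", "kwargs": {"series": [[0, [0, 0, 1], 0], [0, [0, 0, 2], 0], [0, [0, 0, 2], 0], [0, [0, 0, 2], 0]]}}

```text
t: 10.68
eef_pos: [0.5892, 0.0194, 0.0631]
tool_rot: [-0.0, 0.788, -0.615, 0.0]
contact_force: [-1.4, -0.8, 10.2]
gripper_width: 0.003
```

Run:
```python
from h import *
from station import read_camera
shift([.5893,.0187,.0595])
for n in ('scene','wrist'): cv2.imwrite(f'pics/{n}5.png',read_camera(n))
S=cv2.imread('pics/scene5.png');W=cv2.imread('pics/wrist5.png')
a=cv2.resize(S[200:280,255:355],(400,320),interpolation=cv2.INTER_CUBIC);b=cv2.resize(W[180:260,265:365],(400,320),interpolation=cv2.INTER_CUBIC)
cv2.imwrite('pics/c5.png',np.hstack([a,b]))
```

```text
t 10.68 pos [0.5892 0.0194 0.0631] F [-1.36 -0.76 10.23] w 0.003 zax [ 5.e-04 -2.e-04 -1.e+00]
shift mm [0.7 0.1 3.6]
```

View pics/c5.png

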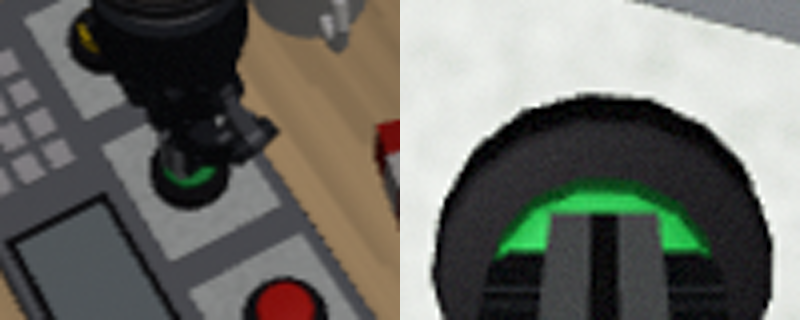

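The force is now nearly vertical at 10 N and is climbing steeply, which suggests the end stop. I'll press a little harder, then release stepwise so the force and height readings show the travel.

{"fn": "arm_command", "kwargs": {"series": [[0, [0, 0, 1], 0], [0, [0, 0, 3], 0], [0, [0, 0, 4], 0], [0, [0, 0, 4], 0]]}}

```text
t: 11.28
eef_pos: [0.5894, 0.0194, 0.0625]
tool_rot: [0.0, 0.788, -0.615, 0.001]
contact_force: [-13.5, -1.2, 40.9]
gripper_width: 0.003
```

Run:
```python
from h import *
from station import read_camera
shift([.5893,.0187,.0595])
for n in ('wrist','scene'): cv2.imwrite(f'pics/{n}6.png',read_camera(n))
W=cv2.imread('pics/wrist6.png');S=cv2.imread('pics/scene6.png')
a=cv2.resize(S[200:280,255:355],(400,320),interpolation=cv2.INTER_CUBIC);b=cv2.resize(W[180:260,265:365],(400,320),interpolation=cv2.INTER_CUBIC)
cv2.imwrite('pics/c6.png',np.hstack([a,b]))
```

```text
t 11.28 pos [0.5894 0.0194 0.0625] F [-13.47  -1.25  40.89] w 0.003 zax [ 0.0011 -0.0012 -1.    ]
shift mm [0.7 0.3 3. ]
```

View pics/c6.png

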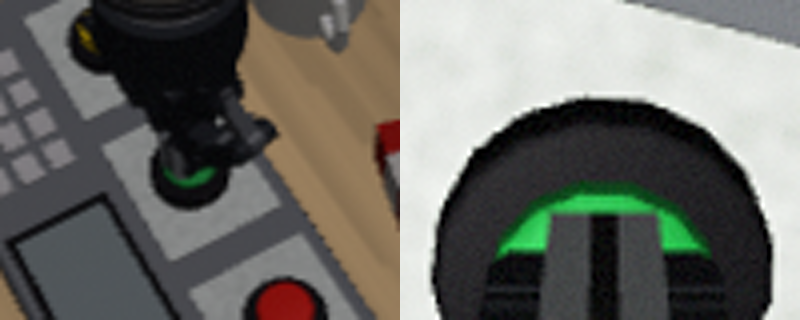

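The force rose to 41 N with only 0.6 mm of movement, so this is a hard stop. I'll release stepwise to see whether the spring travel below it was about 6 mm.

{"fn": "arm_command", "kwargs": {"series": [[0, [0, 0, -3], 0], [0, [0, 0, -5], 0], [0, [0, 0, -5], 0], [0, [0, 0, -5], 0]]}}

```text
t: 11.88
eef_pos: [0.5892, 0.0194, 0.0632]
tool_rot: [-0.0, 0.788, -0.615, 0.0]
contact_force: [0.3, 0.3, 4.8]
gripper_width: -0.002
```

{"fn": "arm_command", "kwargs": {"series": [[0, [0, 0, -1], 0], [0, [0, 0, -1], 0], [0, [0, 0, -1], 0]]}}

```text
t: 12.25
eef_pos: [0.5892, 0.0194, 0.0643]
tool_rot: [-0.0, 0.788, -0.615, 0.0]
contact_force: [0.6, -0.1, 4.0]
gripper_width: 0.001
```

{"fn": "arm_command", "kwargs": {"series": [[0, [0, 0, -1], 0], [0, [0, 0, -1], 0], [0, [0, 0, -1], 0]]}}

```text
t: 12.62
eef_pos: [0.5891, 0.0194, 0.0653]
tool_rot: [-0.0, 0.788, -0.615, 0.0]
contact_force: [1.4, 1.3, 3.7]
gripper_width: -0.0
```

{"fn": "arm_command", "kwargs": {"series": [[0, [0, 0, -2], 0], [0, [0, 0, -2], 0], [0, [0, 0, -2], 0]]}}

```text
t: 13.0
eef_pos: [0.5891, 0.0194, 0.0673]
tool_rot: [-0.0, 0.788, -0.615, 0.0]
contact_force: [0.5, 0.2, 2.0]
gripper_width: -0.004
```

{"fn": "arm_command", "kwargs": {"series": [[0, [0, 0, -2], 0], [0, [0, 0, -2], 0], [0, [0, 0, -2], 0]]}}

```text
t: 13.38
eef_pos: [0.5884, 0.0193, 0.069]
tool_rot: [0.0, 0.788, -0.615, -0.0]
contact_force: [-0.3, -0.0, 1.2]
gripper_width: 0.0
```

The release readings were 4.8, 4.0, 3.7, 2.0 and 1.2 N over TCP heights 63.2 to 69.0 mm. That is about 5 N at the stop and about 6 mm of spring travel, so the press was full. Now I lift clear.

{"fn": "arm_command", "kwargs": {"series": [[0, [0, 0, -10], 0], [0, [0, 0, -35], 0], [0, [0, 0, -75], 0], [0, [0, 0, -115], 0], [0, [0, 0, -140], 0], [0, [0, 0, -150], 0], [0, [0, 0, -150], 0], [0, [0, 0, -150], 0]]}}

```text
t: 14.38
eef_pos: [0.5882, 0.0192, 0.218]
tool_rot: [0.001, 0.788, -0.615, -0.001]
contact_force: [-0.6, -0.3, -0.7]
gripper_width: -0.001
```

Run:
```python
from h import *
from station import read_camera
shift([.5893,.0187,.2])
for n in ('wrist','scene'): cv2.imwrite(f'pics/{n}7.png',read_camera(n))
W=cv2.imread('pics/wrist7.png');S=cv2.imread('pics/scene7.png')
cv2.imwrite('pics/c7.png',np.vstack([cv2.resize(S[120:320,200:440],(480,400)),cv2.resize(W,(480,300))])[:600] )
e,s=blob(S,(100,110,60),(130,255,255),(275,140,320,180));print('reader now',plane('scene',*e[0],.027).round(4))
e,s=blob(S,(45,80,40),(85,255,255),(285,225,320,260));print('green blob now',e,s)
```

```text
t 14.38 pos [0.5882 0.0192 0.218 ] F [-0.65 -0.28 -0.68] w -0.001 zax [-2.3e-03 -2.0e-04 -1.0e+00]
shift mm [ 0.8 -1.  18. ]Traceback (most recent call last):
  File "<stdin>", line 7, in <module>
  File "h.py", line 18, in blob
    i=1+np.argmax(s[1:,4]);cs=cv2.findContours((l==i).astype('uint8'),cv2.RETR_EXTERNAL,cv2.CHAIN_APPROX_NONE)[0][0]
        ~~~~~~~~~^^^^^^^^^
    return _wrapfunc(a, 'argmax', axis=axis, out=out, **kwds)
    return bound(*args, **kwds)
ValueError: attempt to get argmax of an empty sequence
```

View pics/c7.png

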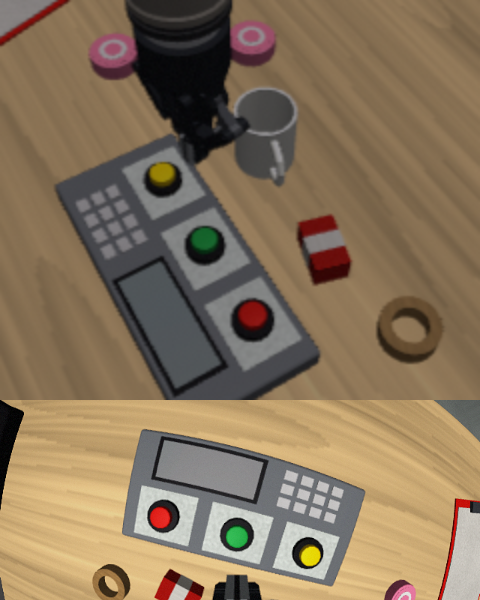

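The scene crop shows the green cap up at (204,238), and the mug, tape, staples and other buttons as before. The arm hides the reader, so I'll check it in the top view and compare the green cap and the other objects.

Run:
```python
from h import *
from station import read_camera
T=read_camera('top');cv2.imwrite('pics/top7.png',T);S=cv2.imread('pics/scene7.png')
print('green now',blob(S,(45,80,40),(85,255,255),(285,225,320,260)))
try: e,s=blob(T,(100,110,60),(130,255,255),(375,190,425,240));print('reader now',e,plane('top',*e[0],.027).round(4))
except Exception as x: print('hidden')
```

```text
green now (((301.78729248046875, 239.45767211914062), (12.270936965942383, 12.790849685668945), 111.6932144165039), array([295, 233,  14,  14, 139], dtype=int32))
reader now ((398.794189453125, 214.6224365234375), (23.112964630126953, 23.572444915771484), 120.8514175415039) [ 0.4703 -0.2201  0.027 ]
```

View pics/top7.png

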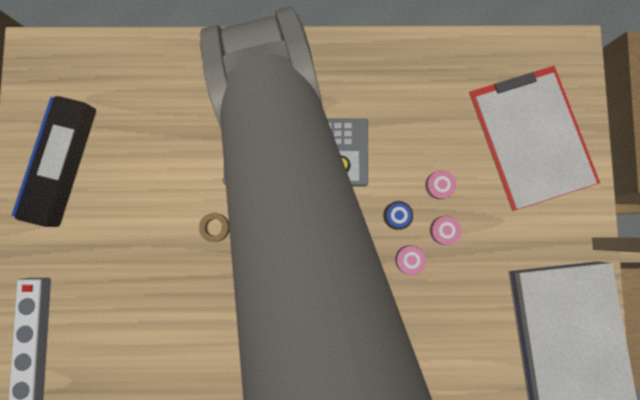

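The top view shows the reader unmoved at (399,215), and the scene view has the green cap back at (302,239). The arm is clear, so I hand in.

```bash
python3 -c "
from station import bot
print(bot.hand_in())"
```

```text
the job is handed in; nothing more can be done
None
```

I held the shut fingertips over the blue reader, then pressed the green start button fully down and let it come up. The job was handed in at about 14.5 s; no verdict is reported.

- **Reader:** I held over the middle of its top for about 3 s without touching it. The gap was about 23 mm with the given 17 mm tip length. From the wrist picture it could be up to 26 mm, and from the button-contact height as little as about 21 mm.
- **Green button, first press:** this landed 2–3 mm off centre and gave a 6 N sideways force. I lifted, shifted 2.5 mm and pressed again.
- **Green button, second press:** the button reached a hard stop. The force peaked at 41 N through the fingertips, more than I meant to use. That is just over the 40 N figure, which is for the arm and gripper body, and well under the 120 N wrist limit. On release, the force fell from about 5 N over roughly 6 mm of travel, which fits a full press.
- **Last checks:**
  - The reader was within 0.2 mm of its first position.
  - The green cap was back at its first pixel.
  - The red and yellow buttons, mug, tape and staples looked unmoved, judged by eye only.
  - The arm was about 15 cm clear of the button and read no contact force.

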